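Hold the sprung bench tape out at the pencil line with a marble weight

ROBOT

A 6-joint arm with a two-finger parallel gripper is mounted at the origin on the work surface. World frame = base frame: x ahead of the robot, y to its left, z up, the work surface at z = 0. Lengths are in m, angles in rad, forces in N, time in s.
With the tool pointing down it reaches from about 0.275 to 0.875 m from the base axis. Payload 12.5 kg.
Tool frame: the origin (TCP) lies between the finger pads; the fingertips stand 22 mm ahead of it and the grasp point (between the pads) lies 3 mm ahead of it; z points along the fingers, y is the line along which they close (so a half turn about z gives the same grasp; the last joint's range is limited). The gripper opens to 85 mm and grips with 20 to 120 N. Pads are 22 mm wide; open, the fingers measure 114 mm over their backs; the gripper's body (76 mm by 85 mm) begins 54 mm behind the grasp point. The pads swing forward as they close: fully open they stand 13 mm farther back than shut.
Start: joints at [1.025, 0.351, 1.652, -0, 1.139, -0.085], TCP at [0.245, 0.493, 0.253] pointing down, gripper open.
Joint ranges: [-2.75, 2.75], [-0.79, 2.1], [0.01, 2.65], [-1.57, 4.71], [0.07, 3.14], [-2.87, 2.87]. Speed limits (rad/s): [2.22, 2.22, 2.79, 3.14, 3.14, 3.14].

INTERFACE

Orientations are given as a unit quaternion [x, y, z, w].
In Python, from bench import observe, camera, calibration, job_done gives the robot as it stands.
- The arm moves only by the tool apply_moves, never from a script. Its argument "plan" is a list of rows, each a list of 3 entries, a list of its own where there are three numbers: the shift along the tool's x, y, z in cm, then the turn, a rotation vector about the tool's x, y, z in degrees, then the finger opening in cm, from 0 to 8.54. In form: [[[tx, ty, tz], [ax, ay, az], fingers], ...]. A call has 1 to 10 rows; each row is the pose to reach, as a shift and turn from the pose commanded when the call began, along the tool's axes at that moment; what a row does not reach only later rows make up. A row lasts 1/10 s, in which the tool goes at most 50 mm and 8.59 degrees, less where a joint would pass 70% of its speed; a pose out of reach is approached as far as the arm can. A call with a gripper value outside its range is refused whole. The fingers move at their own pace and stop on an object; "force" is the grip in N (left out, the last holds). Time passes only in rows, so rows that repeat a pose let the fingers close. It gives the time, the measured TCP pose, the force, the opening and the grip force at its end, in the units of the state.
- observe(): the state, without advancing time (a new reading comes with each control period).
- camera(name): name is "scene" or "top" or "wrist"; returns (picture, depth): 420x560x3 uint8, red, green, blue; 420x560 float32, m along the optical axis (not along the pixel's ray), 0 where there is no reading.
- calibration(name): a dict with "mtx" (3x3 intrinsics, pixels), "extrinsics" (4x4, takes a point from camera to world coordinates). Camera axes: x right, y down, z forward; pixel columns grow to the right and rows downward; lengths in m; the calibration is good to about 2 mm. A picture is of the moment at which its call begins: read the wrist's pose just before it. calibration takes no time and is no camera call; for the wrist camera it gives the pose at the moment of the call.
- job_done(): hands the job in; it is judged then, once.
The state is a dict: "t": time; "joint_pos": joint angles; "dq": joint speeds; "joint_torque": joint torques, N m; "tcp_pos": TCP position; "tcp_rot": TCP orientation; "ft_force": force on the tool from outside, world axes, zero at the start; "torque": the same for the moment, N m; "finger_gap": finger opening in m; "gripper_force": force on a finger pad.
Only numpy, scipy, OpenCV 4.12 (cv2) and the standard library are available. Lean on these libraries where they do the work, as an engineer would, in place of code of your own. Each camera call takes 0.05 s, during which the arm holds its last target. There are 200 camera calls.

TASK

Set the sprung bench tape for marking out: put the rubbing brick that lies across its path flat into the plywood tray, then use the tall marble weight to push the tape's steel end plate out until the plate's outer face stands on the long pencil line, and leave the weight standing upright on the slab behind the plate so that it alone holds the tape there. Never let the blade snap back, and leave the other things where they are.

Things in the scene. Friction and masses are not known exactly. Their poses are not given: they have to be found in the camera images.
- tape: Sprung bench tape fixed on the marble slab (slab top 30 mm above the table). Black case 78 long, 36 wide, 58 high, on a 62 wide foot. Origin: slab top under the mouth; x = the way the blade pulls out, y across, z up. A spring (1 N at home to 2 N far out) draws the blade back; no lock. The flat yellow blade, 20 wide, lies on the slab and things may stand on it.
- blade (a joint): Pull-out of the tape blade (m): 0 at home, when the end plate's outer face is 90 mm from the mouth; grows as the plate is pushed out, at most 0.2
- plate_face (a point): Foot of the outer (far) face of the blade's upright steel end plate, on the tape's centre line at slab level; axes as the tape's. The plate is 4 thick along x, 46 wide, from 2 to 32 above the slab. At home there is a clear gap of 86 mm between the mouth and the plate's inner face.
- line: The long pencil line, 170 long and 2 wide, ruled square across the tape's path on the slab, 95 to 155 mm beyond the plate's home; origin: its middle, on the slab; axes as the tape's (the line runs along y). A short 28 mm tick farther out is not it.
- weight: Marble weight, plain upright block 48 (x) by 56 (y) by 95 tall (z), about 0.7 kg, the tallest and thickest block; stands anywhere on the slab; origin: centre of its underside
- brick: Grey rubbing brick 36 (x) by 100 (y) by 30 high (z), about 0.2 kg, lying flat across the tape's path between the end plate and the line; origin: centre of its underside
- tray: Open plywood tray fixed on the slab, 170 (x) by 130 (y) by 35 high outside, walls 6, floor 6; origin: centre of its underside, on the slab
- mug: White mug, 72 across, 85 high, handle at +y; bystander; origin: centre of its underside
- jar: Glass jar, 60 across, 80 high; bystander; origin: centre of its underside
- offcut: Flat marble offcut 62 by 40 by 24 high beside the tape's path; bystander; origin: centre of its underside
- chisel: Steel chisel 190 long (along x), 22 wide, 14 high, lying beside the tape's path; bystander; origin: near its middle, underneath
- wedge: Small square marble piece 45 by 45 by 18 high; bystander; origin: centre of its underside
- slip: Upright marble sample 24 (x) by 60 (y) by 80 high, standing about 10 mm from one of the weight's wider faces, too close for a finger between; bystander; origin: centre of its underside
- tin: Small tin 64 across, 60 high; bystander; origin: centre of its underside
There are look-alikes about, which are no part of the job. What is meant by the brick is not blue, and is the smaller of those in its own colour.

How it is judged:
By the outcome, as a careful person would: the job done as asked, in the order asked, and still so for the second after the job is handed in, with the robot touching nothing.
It also fails if it takes over 59 s, if anything falls off the work surface, if the arm or the gripper's body presses on something with over 40 N, if the wrist force passes 120 N, or if a joint passes its speed limit or range.

## Working session

There is one attempt and no reset: what is moved stays moved. The work goes in short steps, Python scripts to look and compute and a tool call to move; the robot and the scene stay as the last step left them, time stands still between calls to the robot, and variables do not carry over. Pictures are saved under pics/ and viewed, at most 10 in all, crops included, and the job is handed in when it is done.

Besides the shell and the picture viewer there is one more tool, called as name([rows], argument=value, ...), one row to a line, values as JSON. apply_moves: Moves the arm, as the interface text tells. Its arguments: {"type":"object","properties":{"plan":{"type":"array"},"force":{"type":"number"}},"required":["plan"]}

```bash
mkdir -p pics; ls
python3 - <<'E'
from bench import *
import cv2, numpy as np
np.set_printoptions(precision=4,suppress=True)
for n in ["top","scene"]:
    im,d=camera(n); c=calibration(n)
    cv2.imwrite(f"pics/{n}0.png",im[:,:,::-1]); np.savez(f"{n}0.npz",im=im,d=d,K=c["mtx"],E=c["extrinsics"])
    print(n,c["mtx"],c["extrinsics"])
print(observe())
E
```

```text
pics
top [[461.9263   0.     281.8886]
 [  0.     461.9263 209.8447]
 [  0.       0.       1.    ]] [[ 0.0019 -0.9851  0.1718  0.2754]
 [-0.9995  0.0038  0.0329  0.008 ]
 [-0.0331 -0.1718 -0.9846  1.0775]
 [ 0.      0.      0.      1.    ]]
scene [[471.8529   0.     283.4729]
 [  0.     471.8529 214.8009]
 [  0.       0.       1.    ]] [[-0.4047  0.7219 -0.5613  1.1807]
 [ 0.9144  0.3116 -0.2586  0.3642]
 [-0.0117 -0.6179 -0.7862  1.0599]
 [ 0.      0.      0.      1.    ]]
{'t': 0.1, 'joint_pos': array([ 1.0254,  0.3512,  1.6523,  0.    ,  1.1391, -0.0846]), 'dq': array([-0.    , -0.0016, -0.0033, -0.0008,  0.0022, -0.0002]), 'joint_torque': array([  0.0024, -50.6826, -29.1883,   0.0001,   0.0025,   0.    ]), 'tcp_pos': array([0.2444, 0.4924, 0.2528]), 'tcp_rot': array([ 0.2283,  0.9736, -0.0005, -0.0002]), 'ft_force': array([0.2986, 0.8827, 0.7991]), 'torque': array([-0.0093, -0.0101, -0.0244]), 'gripper_force': 0.0, 'finger_gap': 0.08536094905551976}
```

View pics/top0.png

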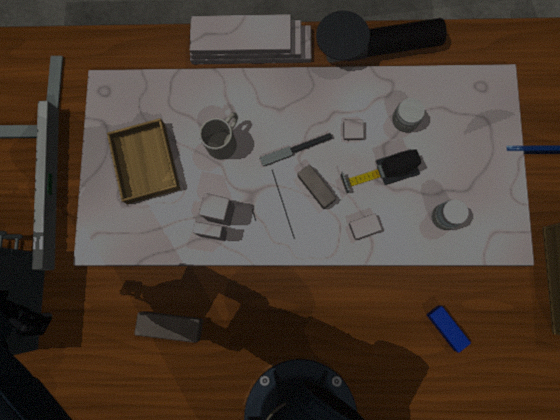

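View pics/scene0.png

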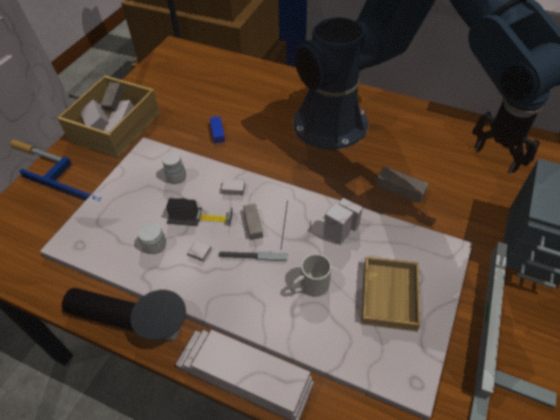

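The top view shows three brick candidates: grey at (317,187) lying across the tape's path, a larger-looking grey one on the table at (168,327), and a blue one at (449,328). The not-blue, smaller grey one should be (317,187). I'll confirm that with sizes and a crop. The tape is at (400,165) with its blade toward the left, and the line runs from (272,170) to (294,238). The weight and slip are at (216,209) and (210,230), and the tray is at (144,160).

```bash
cat > h.py <<'E'
import numpy as np, cv2
np.set_printoptions(precision=4,suppress=True)
def load(n):
    z=np.load(n); return z["im"],z["d"],z["K"],z["E"]
def cloud(d,K,E):
    v,u=np.mgrid[:d.shape[0],:d.shape[1]]
    P=np.stack([(u-K[0,2])/K[0,0]*d,(v-K[1,2])/K[1,1]*d,d],-1)
    return P@E[:3,:3].T+E[:3,3]
def ray(px,K,E,z):
    px=np.atleast_2d(px).astype(float)
    r=np.c_[(px[:,0]-K[0,2])/K[0,0],(px[:,1]-K[1,2])/K[1,1],np.ones(len(px))]@E[:3,:3].T
    return E[:3,3]+r*((z-E[2,3])/r[:,2])[:,None]
def proj(P,K,E):
    q=(np.atleast_2d(P)-E[:3,3])@E[:3,:3]; q=q@K.T; return q[:,:2]/q[:,2:]
E
python3 - <<'E'
from h import *
im,d,K,E=load("top0.npz"); P=cloud(d,K,E)
Z=P[...,2]; print("slab z",[np.round(Z[r,c],4) for r,c in [(90,150),(240,380),(220,130),(120,290)]],"table",Z[290,250],Z[290,480])
def comps(m,lab):
    n,L,s,c=cv2.connectedComponentsWithStats(m.astype(np.uint8),connectivity=4)
    for i in range(1,n):
        if s[i,4]<60: continue
        M=L==i; zt=np.percentile(Z[M],90); T=M&(Z>zt-.006)
        r=cv2.minAreaRect((P[T][:,:2]*1000).astype(np.float32))
        print(lab,np.round(c[i]),s[i,4],"ztop %.4f"%zt,"ctr mm",np.round(r[0],1),"size",np.round(r[1],1),"ang",round(r[2],1))
slab=np.zeros(Z.shape,bool); slab[72:260,85:525]=1
comps(slab&(Z>.037),"slab")
tb=np.zeros(Z.shape,bool); tb[305:355,125:210]=1; tb[300:355,420:480]=1
comps(tb&(Z>.012),"table")
crop=im[110:250,180:450]; cv2.imwrite("pics/crop.png",cv2.resize(np.clip(crop[:,:,::-1]*1.6,0,255).astype(np.uint8),None,fx=2.9,fy=2.9,interpolation=cv2.INTER_CUBIC))
E
```

```text
slab z [np.float64(0.0299), np.float64(0.0292), np.float64(0.0309), np.float64(0.031)] table 0.0012950741007646815 -0.0014339629659996245
slab [408. 114.] 822 ztop 0.0921 ctr mm [ 490.6 -121.2] size [ 57.3 501.1] ang 55.6
slab [219. 135.] 1051 ztop 0.1155 ctr mm [614.6 187.7] size [70.6 70.4] ang 42.9
slab [141. 158.] 2453 ztop 0.0666 ctr mm [435.  254.4] size [557.7 183.4] ang 38.9
slab [353. 129.] 391 ztop 0.0506 ctr mm [ 647.5 -121.5] size [44.3 46.3] ang 88.7
slab [291. 149.] 555 ztop 0.0452 ctr mm [472.7  42.2] size [153.6 369.8] ang 77.3
slab [147. 155.] 87 ztop 0.0402 ctr mm [431.4 195.3] size [485.9  39.8] ang 45.6
slab [399. 164.] 862 ztop 0.0898 ctr mm [ 441.4 -110.4] size [ 61.3 403.2] ang 45.9
slab [316. 186.] 765 ztop 0.0628 ctr mm [416.1 -34.5] size [ 84.9 281.4] ang 90.0
slab [344. 182.] 78 ztop 0.0641 ctr mm [403.2 -55.5] size [ 28.5 283.9] ang 69.3
slab [216. 209.] 829 ztop 0.1276 ctr mm [386.1 100. ] size [280.8  63.8] ang 52.5
slab [449. 214.] 851 ztop 0.1118 ctr mm [ 364.5 -169.8] size [ 51.9 397.7] ang 26.3
slab [364. 226.] 528 ztop 0.0564 ctr mm [367.3 -73.3] size [ 52.1 239.7] ang 36.2
slab [209. 231.] 444 ztop 0.1127 ctr mm [355.9 112.8] size [261.3  39.9] ang 61.1
table [448. 328.] 861 ztop 0.0321 ctr mm [ 245.  -186.9] size [386.3  79.1] ang 69.6
table [168. 326.] 1609 ztop 0.0452 ctr mm [212.  185.4] size [ 78.2 368.7] ang 7.7
```

View pics/crop.png

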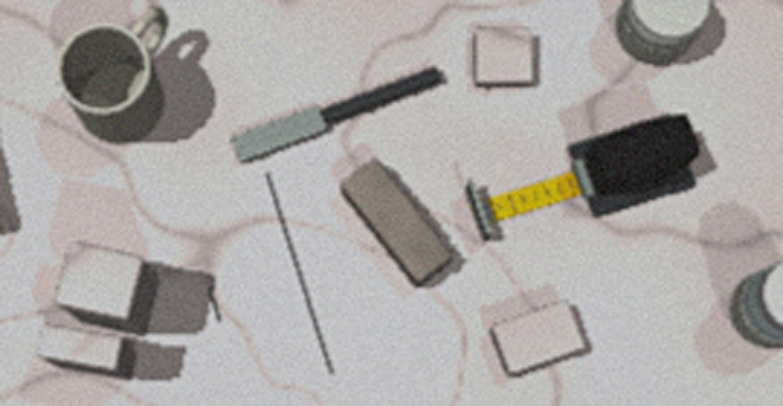

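The crop confirms the brick meant: the grey-brown one in the middle at crop (405,220), lying across the path. Also visible are the weight (100,285), the slip (85,345), the line from (268,172) to (332,372), the plate (485,210), the blade (535,197) and a short tick near (213,300). Next I'll fit each shape robustly.

```bash
cat >> h.py <<'E'
def obj(P,box,z,tol=.004):
    x0,x1,y0,y1=box; m=np.zeros(P.shape[:2],np.uint8)
    m[y0:y1,x0:x1]=(abs(P[y0:y1,x0:x1,2]-z)<tol)
    n,L,s,c=cv2.connectedComponentsWithStats(m,connectivity=4); i=1+np.argmax(s[1:,4])
    return L==i
def rect(M,K,E,z):
    v,u=np.nonzero(M); 
    r=cv2.minAreaRect((ray(np.c_[u,v],K,E,z)[:,:2]*1000).astype(np.float32)); return np.r_[r[0],r[1],r[2]]
def fit(p):
    vx,vy,x,y=cv2.fitLine(p.astype(np.float32),cv2.DIST_HUBER,0,.01,.01).ravel(); return np.array([x,y]),np.array([vx,vy])
E
python3 - <<'E'
from h import *
im,d,K,E=load("top0.npz"); P=cloud(d,K,E)
for n,b,z in [("brick",(290,345,155,215),.060),("weight",(190,240,190,224),.125),("slip",(185,235,215,245),.110),("tray",(100,190,110,210),.065),("offcut",(340,390,205,245),.054),("wedge",(338,370,115,145),.048),("mug",(195,260,110,165),.115),("chisel",(255,340,125,170),.044),("case",(375,430,145,190),.088),("plate",(338,354,168,195),.062),("bigbrick",(125,210,305,355),.045)]:
    print(n,np.round(rect(obj(P,b,z),K,E,z),1))
hsv=cv2.cvtColor(cv2.medianBlur(im,3),cv2.COLOR_RGB2HSV)
y=(hsv[...,0]>18)&(hsv[...,0]<40)&(hsv[...,1]>120); y[:,:345]=0; y[:,385:]=0; y[:160]=0;y[195:]=0
v,u=np.nonzero(y); q=ray(np.c_[u,v],K,E,.0305)[:,:2]*1000; c,dv=fit(q); print("blade",c,dv,np.degrees(np.arctan2(dv[1],dv[0])),len(u), "rect",rect(y,K,E,.0305))
# line: per-row dark centroid with subpixel weighting
g=cv2.cvtColor(im,cv2.COLOR_RGB2GRAY).astype(float); pts=[]
for r in range(166,244):
    x=272.5+(r-170)*(294-272.5)/68; xs=np.arange(int(x)-6,int(x)+8); w=np.median(g[r,xs])-g[r,xs]; w[w<12]=0
    if w.sum()>15: pts.append([(w*xs).sum()/w.sum(),r])
pts=np.array(pts); q=ray(pts,K,E,.030)[:,:2]*1000; c,l=fit(q); t=(q-c)@l; print("line",c,l,"ends",c+l*t.min(),c+l*t.max(),"mid",c+l*(t.min()+t.max())/2,"len",np.ptp(t),"resid",np.abs((q-c)@[l[1],-l[0]]).mean())
E
```

```text
brick [509.1 -34.7  99.9  36.   36.9]
weight [450.4 184.2  56.2  48.2  76.8]
slip [403.7 200.2  59.9  24.   79.9]
tray [571.8 365.7 172.  130.8  15.5]
offcut [ 418.  -142.2   40.    62.6   19.8]
wedge [ 646.4 -121.6   44.2   46.2   89.5]
mug [615.  198.9  48.3  71.8  85.5]
chisel [602.8  10.4  21.7 173.7  20.8]
case [ 557.7 -223.4   41.    76.1   15.8]
plate [ 513.2 -100.5   33.9    4.3   16.8]
bigbrick [197.  295.3 139.4  50.   83.5]
blade [ 534.0549 -147.9495] [ 0.3159 -0.9488] -71.58741 260 rect [ 534.0602 -147.7733   19.3904   73.0516   18.5252]
line [492.6229  47.4373] [0.9527 0.304 ] ends [393.0254  15.659 ] [566.2003  70.9134] mid [479.6128  43.2862] len 181.77626434853076 resid 0.32466897786227017
```

Measured sizes: path brick 100×36, table brick 139×50. The smaller grey one on the path is therefore the brick.

```bash
cat >> h.py <<'E'
def rel(x,y,z,yaw,start=None):
    """shift (cm, tool axes) and turn (deg) from start (or now) to TCP x,y,z mm, tool y-axis at yaw deg, pointing down"""
    from scipy.spatial.transform import Rotation as R
    if start is None:
        from bench import observe
        s=observe(); p0=np.array(s["tcp_pos"])*1000; R0=R.from_quat(s["tcp_rot"])
    else: p0=np.array(start[:3]); R0=down(start[3])
    sh=R0.inv().apply(np.array([x,y,z])-p0)/10; tv=(R0.inv()*down(yaw)).as_rotvec(degrees=True)
    print("shift",np.round(sh,2),"turn",np.round(tv,1))
def down(yaw):
    from scipy.spatial.transform import Rotation as R
    a=np.radians(yaw); Y=np.array([np.cos(a),np.sin(a),0]); Z=np.array([0,0,-1.]); X=np.cross(Y,Z)
    return R.from_matrix(np.c_[X,Y,Z])
E
python3 -c "
from h import *
rel(509.1,-34.7,180,126.9)
rel(509.1,-34.7,56,126.9,(509.1,-34.7,180,126.9))
rel(571.8,365.7,180,105.5,(509.1,-34.7,180,126.9))"
```

```text
shift [-47.15 -35.44   7.31] turn [ -0.1  -0.  -63.3]
shift [ 0.   0.  12.4] turn [0. 0. 0.]
shift [-29.05  28.25   0.  ] turn [ 0.   0.  21.4]
```

apply_moves([
  [[-47.2, -35.4, 7.3], [0, 0, -63.3], 6.0],
  [[-47.2, -35.4, 7.3], [0, 0, -63.3], 6.0],
  [[-47.2, -35.4, 7.3], [0, 0, -63.3], 6.0],
  [[-47.2, -35.4, 7.3], [0, 0, -63.3], 6.0],
  [[-47.2, -35.4, 7.3], [0, 0, -63.3], 6.0],
  [[-47.2, -35.4, 7.3], [0, 0, -63.3], 6.0],
  [[-47.2, -35.4, 7.3], [0, 0, -63.3], 6.0],
  [[-47.2, -35.4, 7.3], [0, 0, -63.3], 6.0],
  [[-47.2, -35.4, 7.3], [0, 0, -63.3], 6.0],
  [[-47.2, -35.4, 7.3], [0, 0, -63.3], 6.0],
], force=40)

```text
t: 1.1
tcp_pos: [0.4473, 0.0912, 0.1977]
tcp_rot: [-0.318, 0.948, -0.0, 0.0]
ft_force: [0.6, 0.9, 0.4]
finger_gap: 0.0597
gripper_force: 0.0
```

```bash
python3 -c "
from h import *
rel(509.1,-34.7,150,126.9)"
```

```text
shift [  2.65 -13.77   4.77] turn [-0.   0.   0.1]
```

apply_moves([
  [[2.6, -13.8, 4.8], [0, 0, 0], 6.0],
  [[2.6, -13.8, 4.8], [0, 0, 0], 6.0],
  [[2.6, -13.8, 4.8], [0, 0, 0], 6.0],
  [[2.6, -13.8, 4.8], [0, 0, 0], 6.0],
  [[2.6, -13.8, 4.8], [0, 0, 0], 6.0],
  [[2.6, -13.8, 4.8], [0, 0, 0], 6.0],
])

```text
t: 1.7
tcp_pos: [0.5086, -0.0322, 0.15]
tcp_rot: [-0.317, 0.949, 0.0, -0.0]
ft_force: [1.0, 1.0, 0.4]
finger_gap: 0.0601
gripper_force: 0.0
```

```bash
python3 -c "
from h import *
from bench import *
rel(509.1,-34.7,56,126.9); print(observe()['tcp_pos'])
im,d=camera('wrist'); c=calibration('wrist'); cv2.imwrite('pics/w1.png',im[:,:,::-1]); np.savez('w1.npz',im=im,d=d,K=c['mtx'],E=c['extrinsics'])"
```

```text
shift [ 0.11 -0.23  9.4 ] turn [ 0. -0.  0.]
[ 0.5086 -0.0322  0.15  ]
```

View pics/w1.png

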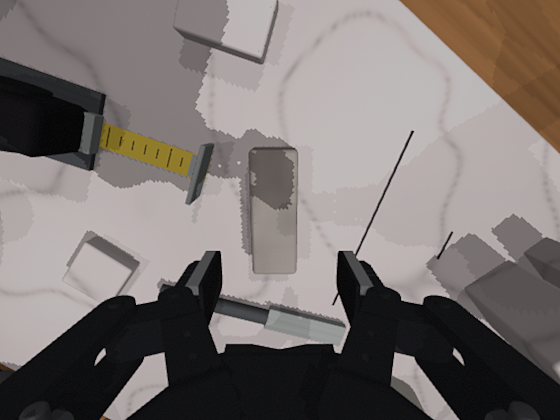

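The wrist view shows the brick at (273,210) centred between the fingers. The tape mouth is near (95,130), the blade at (147,150), the plate at (200,172), the line from (412,132) to (334,303), the short tick at (445,245), and the weight and slip at lower right. I'll measure the axis, plate and line here and go for the brick.

```bash
cat > m.py <<'E'
from h import *
im,d,K,E=load("w1.npz"); P=cloud(d,K,E)
print("brick",np.round(rect(obj(P,(235,315,135,285),.060,.003),K,E,.060),1))
g=cv2.cvtColor(im,cv2.COLOR_RGB2GRAY).astype(float); pts=[]
for r in range(126,310):
    x=412+(r-132)*(334-412)/(303-132); xs=np.arange(int(x)-6,int(x)+8); w=np.median(g[r,xs])-g[r,xs]; w[w<25]=0
    if w.sum()>40: pts.append([(w*xs).sum()/w.sum(),r])
q=ray(np.array(pts),K,E,.030)[:,:2]*1000; c,l=fit(q); t=(q-c)@l; mid=c+l*(t.min()+t.max())/2
print("line mid",mid,"ang",np.degrees(np.arctan2(l[1],l[0])),"len",np.ptp(t),"res",np.abs((q-c)@[l[1],-l[0]]).mean())
hsv=cv2.cvtColor(im,cv2.COLOR_RGB2HSV); y=(hsv[...,0]>18)&(hsv[...,0]<40)&(hsv[...,1]>120); y[:,:100]=0;y[:,205:]=0;y[:110]=0;y[190:]=0
v,u=np.nonzero(y); q=ray(np.c_[u,v],K,E,.0305)[:,:2]*1000; bc,bd=fit(q); print("blade",bc,"ang",np.degrees(np.arctan2(bd[1],bd[0])))
a=np.array([-l[1],l[0]]); a*=np.sign(a[1]); b=np.array([-a[1],a[0]])
pm=obj(P,(180,225,135,215),.062,.003); v,u=np.nonzero(pm); q=ray(np.c_[u,v],K,E,.062)[:,:2]*1000
s=(q-bc)@a; t=(q-bc)@b; print("plate along a",np.percentile(s,[2,50,98]),"across",t.min(),t.max(),"n",len(s))
print("line along a",(mid-bc)@a,"across",(mid-bc)@b, "a",a)
case=obj(P,(0,110,55,175),.088,.003); v,u=np.nonzero(case); q=ray(np.c_[u,v],K,E,.088)[:,:2]*1000; t=(q-bc)@b; s=(q-bc)@a; print("case across",np.percentile(t,[1,99]),"front",s.max())
E
python3 m.py
```

```text
brick [507.8 -38.5  99.7  35.7  37.2]
line mid [472.2175  39.3747] ang 17.785934 len 170.93217631152706 res 0.47124784778308587
blade [ 532.8616 -151.1195] ang -71.96349
plate along a [48.9127 51.1258 53.3728] across -23.129810582914217 23.35882138324818 n 402
line along a 199.91384710706964 across -0.44304499956656684 a [-0.3055  0.9522]
case across [-15.592   17.5481] front -39.15895357861556
```

apply_moves([
  [[0.1, -0.2, 4.0], [0, 0, 0], 6.0],
  [[0.1, -0.2, 7.0], [0, 0, 0], 6.0],
  [[0.1, -0.2, 9.4], [0, 0, 0], 6.0],
  [[0.1, -0.2, 9.4], [0, 0, 0], 6.0],
  [[0.1, -0.2, 9.4], [0, 0, 0], 6.0],
  [[0.1, -0.2, 9.4], [0, 0, 0], 3.0],
  [[0.1, -0.2, 9.4], [0, 0, 0], 3.0],
  [[0.1, -0.2, 9.4], [0, 0, 0], 3.0],
  [[0.1, -0.2, 9.4], [0, 0, 0], 3.0],
  [[0.1, -0.2, 9.4], [0, 0, 0], 3.0],
], force=40)

```text
t: 2.75
tcp_pos: [0.5102, -0.0351, 0.0575]
tcp_rot: [-0.317, 0.949, -0.001, 0.001]
ft_force: [-1.3, 2.1, 7.9]
finger_gap: 0.0351
gripper_force: 40.6
```

```bash
python3 -c "
from h import *
rel(571.8,365.7,155,105.5); rel(571.8,365.7,66,105.5)"
```

```text
shift [-29.01  28.33  -9.74] turn [-0.1  0.1 21.4]
shift [-28.99  28.35  -0.84] turn [-0.1  0.1 21.4]
```

apply_moves([
  [[0, 0, -3], [0, 0, 0], 3.0],
  [[0, 0, -7], [0, 0, 0], 3.0],
  [[0, 0, -12], [0, 0, 0], 3.0],
  [[-4, 4, -13], [0, 0, 5], 3.0],
  [[-8, 8, -13], [0, 0, 8], 3.0],
  [[-12, 12, -13], [0, 0, 12], 3.0],
  [[-16, 16, -13], [0, 0, 16], 3.0],
  [[-20, 20, -13], [0, 0, 20], 3.0],
  [[-24, 24, -13], [0, 0, 21.4], 3.0],
  [[-27, 26.5, -13], [0, 0, 21.4], 3.0],
])

```text
t: 3.75
tcp_pos: [0.5605, 0.3124, 0.1869]
tcp_rot: [-0.135, 0.991, 0.0, 0.0]
ft_force: [1.4, -0.1, -1.0]
finger_gap: 0.0354
gripper_force: 41.1
```

```bash
python3 -c "
from h import *
from bench import *
print(observe()['finger_gap'])
rel(571.8,365.7,155,105.5)"
```

```text
0.03540624009571254
shift [-2.51  4.83  3.2 ] turn [ 0.   0.1 -0. ]
```

apply_moves([
  [[-1.2, 2.4, 2], [0, 0, 0], 3.0],
  [[-1.2, 2.4, 3], [0, 0, 0], 3.0],
  [[-1.2, 2.4, 3], [0, 0, 0], 3.0],
  [[-1.2, 2.4, 3], [0, 0, 0], 3.0],
])

```text
t: 4.15
tcp_pos: [0.566, 0.3356, 0.1566]
tcp_rot: [-0.134, 0.991, -0.0, 0.0]
ft_force: [-0.8, 0.4, -1.4]
finger_gap: 0.0353
gripper_force: 41.1
```

```bash
python3 -c "
from h import *
rel(571.8,365.7,64.5,105.5)"
```

```text
shift [-1.36  2.75  9.21] turn [-0.  0. -0.]
```

apply_moves([
  [[-1.4, 2.8, 2], [0, 0, 0], 3.0],
  [[-1.4, 2.8, 5], [0, 0, 0], 3.0],
  [[-1.4, 2.8, 7.5], [0, 0, 0], 3.0],
  [[-1.4, 2.8, 8.6], [0, 0, 0], 3.0],
  [[-1.4, 2.8, 9.0], [0, 0, 0], 3.0],
  [[-1.4, 2.8, 9.2], [0, 0, 0], 3.0],
  [[-1.4, 2.8, 9.2], [0, 0, 0], 3.0],
])

```text
t: 4.85
tcp_pos: [0.5726, 0.3673, 0.0652]
tcp_rot: [-0.135, 0.991, 0.0, 0.001]
ft_force: [-0.4, -0.3, -1.2]
finger_gap: 0.0352
gripper_force: 41.1
```

apply_moves([
  [[0, 0, 0.1], [0, 0, 0], 3.0],
  [[0, 0, 0.15], [0, 0, 0], 3.0],
  [[0, 0, 0.15], [0, 0, 0], 5.5],
  [[0, 0, 0.15], [0, 0, 0], 5.5],
  [[0, 0, 0.15], [0, 0, 0], 5.5],
  [[0, 0, -2], [0, 0, 0], 5.5],
  [[0, 0, -6], [0, 0, 0], 5.5],
  [[0, 0, -10], [0, 0, 0], 7.5],
  [[0, 0, -13], [0, 0, 0], 7.5],
  [[0, 0, -13], [0, 0, 0], 7.5],
])

```text
t: 5.85
tcp_pos: [0.5736, 0.3682, 0.199]
tcp_rot: [-0.135, 0.991, 0.001, 0.004]
ft_force: [0.7, 0.6, 0.3]
finger_gap: 0.0751
gripper_force: 0.0
```

Run:
```python
from h import *
from bench import *
print(observe()['tcp_pos'])
im,d=camera('top'); c=calibration('top'); K,E=c['mtx'],c['extrinsics']; P=cloud(d,K,E)
np.savez("top1.npz",im=im,d=d,K=K,E=E)
for n,b,z in [("brick",(100,190,110,210),.066),("weight",(190,240,190,224),.125),("slip",(185,235,215,245),.110)]:
    M=obj(P,b,z); print(n,M.sum(),np.round(rect(M,K,E,z),1))
print("gone?",np.median(P[175:200,308:325,2]))
rel(450.4,184.2,190,76.8)
```

```text
[0.5736 0.3682 0.199 ]
brick 620 [569.9 368.7 100.8  36.7  15.7]
weight 579 [450.3 184.1  56.5  48.1  76.6]
slip 309 [403.7 200.2  59.9  24.   79.9]
gone? 0.030597895242813866
shift [ 16.69 -14.41   0.54] turn [ 0.1  0.2 28.7]
```

The brick lies flat in the tray, with its top at 66 mm and aligned with the tray. On to the weight.

apply_moves([
  [[4, -3.4, 0.5], [0, 0, 8], 7.8],
  [[7, -6, 0.5], [0, 0, 16], 7.8],
  [[10, -8.6, 0.5], [0, 0, 22], 7.8],
  [[13, -11.2, 0.5], [0, 0, 28.7], 7.8],
  [[15.5, -13.4, 0.5], [0, 0, 28.7], 7.8],
  [[16.7, -14.4, 0.5], [0, 0, 28.7], 7.8],
  [[16.7, -14.4, 0.5], [0, 0, 28.7], 7.8],
  [[16.7, -14.4, 0.5], [0, 0, 28.7], 7.8],
])

```text
t: 6.7
tcp_pos: [0.4497, 0.184, 0.1885]
tcp_rot: [0.115, 0.993, -0.0, -0.0]
ft_force: [-0.5, -0.6, 0.2]
finger_gap: 0.078
gripper_force: 0.0
```

Run:
```python
from h import *
from bench import *
print(observe()['tcp_pos'])
im,d=camera('wrist'); c=calibration('wrist'); K,E=c['mtx'],c['extrinsics']; P=cloud(d,K,E)
np.savez("w2.npz",im=im,d=d,K=K,E=E); cv2.imwrite("pics/w2.png",im[:,:,::-1])
for n,z in [("weight",.125),("slip",.110)]:
    M=obj(P,(0,560,0,420),z,.003); print(n,M.sum(),np.round(rect(M,K,E,z),1))
rel(450.4,184.2,98,76.8)
```

```text
[0.4497 0.184  0.1885]
weight 5353 [448.2 181.6  55.4  47.7  76.8]
slip 3076 [402.  197.   59.3  24.   80. ]
shift [-0.05 -0.    9.05] turn [-0. -0.  0.]
```

View pics/w2.png

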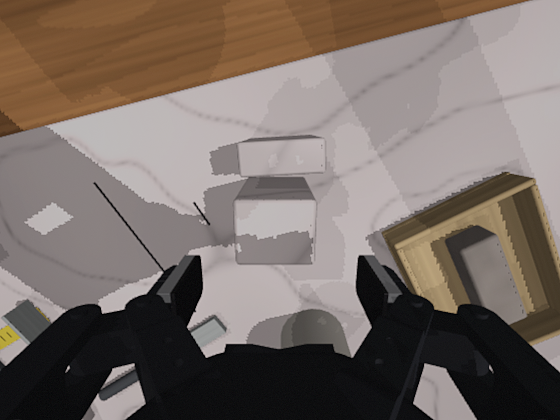

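The wrist view shows the weight's top at (275,230), centred between the fingers, with the slip above it at (282,155) and the brick flat in the tray at (485,270). Descending to grip the weight's narrower faces.

apply_moves([
  [[0, -0.1, 3], [0, 0, 0], 7.8],
  [[0, -0.1, 6], [0, 0, 0], 7.8],
  [[0, -0.1, 8], [0, 0, 0], 7.8],
  [[0, -0.1, 9], [0, 0, 0], 7.8],
  [[0, -0.1, 9], [0, 0, 0], 7.8],
  [[0, -0.1, 9], [0, 0, 0], 5.0],
  [[0, -0.1, 9], [0, 0, 0], 5.0],
  [[0, -0.1, 9], [0, 0, 0], 5.0],
  [[0, -0.1, 9], [0, 0, 0], 5.0],
  [[0, -0.1, 9], [0, 0, 0], 5.0],
], force=80)

```text
t: 7.75
tcp_pos: [0.4499, 0.1831, 0.1]
tcp_rot: [0.115, 0.993, 0.0, 0.001]
ft_force: [-2.5, -1.3, 6.2]
finger_gap: 0.0552
gripper_force: 85.6
```

apply_moves([
  [[0, 0, 0], [0, 0, 0], 5.0],
  [[0, 0, -2], [0, 0, 0], 5.0],
  [[0, 0, -5], [0, 0, 0], 5.0],
  [[0, 0, -8], [0, 0, 0], 5.0],
  [[0, 0, -10], [0, 0, 0], 5.0],
  [[0, 0, -10], [0, 0, 0], 5.0],
])

```text
t: 8.35
tcp_pos: [0.4501, 0.1832, 0.2011]
tcp_rot: [0.115, 0.993, 0.001, 0.002]
ft_force: [0.1, 0.3, -8.3]
finger_gap: 0.0548
gripper_force: 89.3
```

Run:
```python
from h import *
from bench import *
s=observe(); print(s['tcp_pos'],s['ft_force'],s['finger_gap'])
# top-cam view of tape frame: reuse blade/plate, refit line
im,d,K,E=load("top1.npz"); P=cloud(d,K,E)
M=obj(P,(338,354,160,200),.062,.005); v,u=np.nonzero(M); q=ray(np.c_[u,v],K,E,.062)[:,:2]*1000
a=np.array([np.cos(np.radians(107.9)),np.sin(np.radians(107.9))]); b=np.array([-a[1],a[0]])
bc=np.array([534.05,-147.95]); print("plate s",np.percentile((q-bc)@a,[2,50,98]),"t",((q-bc)@b).min(),((q-bc)@b).max(),"line mid s",(np.array([479.6,43.3])-bc)@a)
```

```text
[0.4501 0.1832 0.2011] [ 0.0634  0.3495 -8.2774] 0.054833726169206266
plate s [49.2018 51.4254 53.6456] t -23.39420469630649 22.22756498914777 line mid s 198.727997581142
```

```bash
python3 -c "
from h import *
rel(531.5,-143.3,200,17.9); rel(531.5,-143.3,200,17.9,(450.1,183.2,200,76.7))"
```

```text
shift [-15.38 -29.93   0.1 ] turn [ 0.2  0.1 58.9]
shift [-15.43 -29.9    0.  ] turn [ 0.   0.  58.8]
```

apply_moves([
  [[-1.5, -3, 0], [0, 0, 6], 5.0],
  [[-3.5, -6.5, 0], [0, 0, 13], 5.0],
  [[-5, -10, 0], [0, 0, 20], 5.0],
  [[-7, -13.5, 0], [0, 0, 27], 5.0],
  [[-8.5, -17, 0], [0, 0, 34], 5.0],
  [[-10.5, -20.5, 0], [0, 0, 41], 5.0],
  [[-12, -23.5, 0], [0, 0, 48], 5.0],
  [[-13.5, -26.5, 0], [0, 0, 54], 5.0],
  [[-14.6, -28.5, 0], [0, 0, 58.8], 5.0],
  [[-15.4, -29.9, 0], [0, 0, 58.8], 5.0],
])

```text
t: 9.35
tcp_pos: [0.5304, -0.1447, 0.1971]
tcp_rot: [0.589, 0.808, -0.0, -0.001]
ft_force: [-0.5, 0.3, -8.2]
finger_gap: 0.055
gripper_force: 89.4
```

apply_moves([
  [[0, 0, 0], [0, 0, 0], 5.0],
  [[0, 0, 0], [0, 0, 0], 5.0],
  [[0, 0, 0], [0, 0, 0], 5.0],
])

```text
t: 9.65
tcp_pos: [0.5305, -0.1424, 0.1984]
tcp_rot: [0.587, 0.81, -0.0, -0.001]
ft_force: [0.7, -0.1, -7.7]
finger_gap: 0.0553
gripper_force: 89.4
```

Run:
```python
from h import *
from bench import *
s=observe(); print(s['tcp_pos'])
rel(531.5,-143.3,140,17.9)
im,d=camera('wrist'); c=calibration('wrist'); K,E=c['mtx'],c['extrinsics']
np.savez("w3.npz",im=im,d=d,K=K,E=E); cv2.imwrite("pics/w3.png",im[:,:,::-1])
im,d=camera('top'); c=calibration('top'); K,E=c['mtx'],c['extrinsics']
np.savez("top2.npz",im=im,d=d,K=K,E=E)
```

```text
[ 0.5305 -0.1424  0.1984]
shift [-0.12  0.07  5.84] turn [-0.  -0.1  0.2]
```

View pics/w3.png

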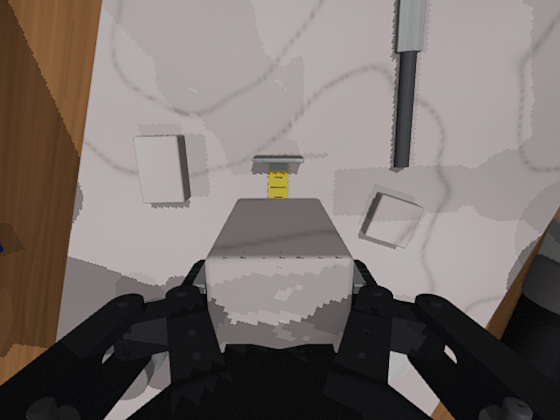

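The wrist view shows the weight held square over the blade. Its lower front edge runs from about (240,200) to (320,199), with the plate at (278,160) centred ahead of it. I'll measure the front-face offset and the plate in this frame.

Run:
```python
from h import *
im,d,K,E=load("w3.npz"); P=cloud(d,K,E)
tcp=np.array([530.5,-142.4]); a=np.array([np.cos(np.radians(107.9)),np.sin(np.radians(107.9))]); b=np.array([-a[1],a[0]])
S=((P[...,:2]*1000-tcp)@a); T=((P[...,:2]*1000-tcp)@b)
# front face points of the weight: between rows 210-250
F=(slice(208,252),slice(245,318)); print("front face s",np.percentile(S[F],[5,50,95]),"z",np.percentile(P[F][:,:,2],[1,99])*1000)
c0=S[215:250,248:262]; c1=S[215:250,300:314]; print("left/right s",np.median(c0),np.median(c1))
M=obj(P,(240,320,145,180),.062,.003); v,u=np.nonzero(M); q=ray(np.c_[u,v],K,E,.062)[:,:2]*1000
print("plate s",np.percentile((q-tcp)@a,[2,50,98]),"t",((q-tcp)@b).min(),((q-tcp)@b).max())
q=(q-tcp); sl=np.polyfit(q@b,q@a,1); print("plate tilt deg vs 107.9",np.degrees(np.arctan(sl[0])))
im,d,K,E=load("top2.npz"); P=cloud(d,K,E); Z=P[...,2]
```

```text
front face s [24.0915 24.4538 24.8152] z [157.2493 218.545 ]
left/right s 24.419800233521407 24.493919681517234
plate s [39.957  41.7633 43.5722] t -21.70291823017081 23.38627215518643
plate tilt deg vs 107.9 -0.11544907036389884
```

apply_moves([
  [[0, 0, 3], [0, 0, 0], 5.0],
  [[0, 0, 6], [0, 0, 0], 5.0],
  [[0, 0, 8], [0, 0, 0], 5.0],
  [[0, 0, 9], [0, 0, 0], 5.0],
  [[0, 0, 9.6], [0, 0, 0], 5.0],
  [[0, 0, 9.7], [0, 0, 0], 5.0],
  [[0, 0, 9.7], [0, 0, 0], 5.0],
  [[0, 0, 9.7], [0, 0, 0], 5.0],
])

```text
t: 10.55
tcp_pos: [0.5314, -0.1435, 0.1028]
tcp_rot: [0.588, 0.809, 0.0, 0.001]
ft_force: [0.2, -0.8, -8.8]
finger_gap: 0.055
gripper_force: 89.3
```

```bash
python3 -c "
from h import *
from bench import *
print(observe()['tcp_pos'])
rel(530.5-.3074*152,-142.4+.9516*152,101.5,17.9)"
```

```text
[ 0.5314 -0.1435  0.1028]
shift [15.34 -0.03  0.12] turn [0.1 0.1 0.1]
```

apply_moves([
  [[0.6, 0, 0.1], [0, 0, 0], 5.0],
  [[1.1, 0, 0.1], [0, 0, 0], 5.0],
  [[1.4, 0, 0.1], [0, 0, 0], 5.0],
  [[1.7, 0, 0.1], [0, 0, 0], 5.0],
  [[2.0, 0, 0.1], [0, 0, 0], 5.0],
  [[2.4, 0, 0.1], [0, 0, 0], 5.0],
  [[2.9, 0, 0.1], [0, 0, 0], 5.0],
  [[3.5, 0, 0.1], [0, 0, 0], 5.0],
  [[4.2, 0, 0.1], [0, 0, 0], 5.0],
  [[5.0, 0, 0.1], [0, 0, 0], 5.0],
])

```text
t: 11.55
tcp_pos: [0.5154, -0.0953, 0.1009]
tcp_rot: [0.588, 0.809, 0.0, 0.0]
ft_force: [0.9, -1.7, -7.4]
finger_gap: 0.0554
gripper_force: 89.4
```

apply_moves([
  [[0.9, 0, 0], [0, 0, 0], 5.0],
  [[1.8, 0, 0], [0, 0, 0], 5.0],
  [[2.7, 0, 0], [0, 0, 0], 5.0],
  [[3.6, 0, 0], [0, 0, 0], 5.0],
  [[4.5, 0, 0], [0, 0, 0], 5.0],
  [[5.3, 0, 0], [0, 0, 0], 5.0],
  [[6.0, 0, 0], [0, 0, 0], 5.0],
  [[6.5, 0, 0], [0, 0, 0], 5.0],
  [[7.0, 0, 0], [0, 0, 0], 5.0],
  [[7.3, 0, 0], [0, 0, 0], 5.0],
])

```text
t: 12.55
tcp_pos: [0.4928, -0.0261, 0.1009]
tcp_rot: [0.588, 0.809, -0.0, -0.0]
ft_force: [1.5, -1.5, -7.6]
finger_gap: 0.055
gripper_force: 89.5
```

apply_moves([
  [[0.3, 0, 0], [0, 0, 0], 5.0],
  [[0.7, 0, 0], [0, 0, 0], 5.0],
  [[1.1, 0, 0], [0, 0, 0], 5.0],
  [[1.5, 0, 0], [0, 0, 0], 5.0],
  [[1.8, 0, 0], [0, 0, 0], 5.0],
  [[2.0, 0, 0], [0, 0, 0], 5.0],
  [[2.2, 0, 0], [0, 0, 0], 5.0],
  [[2.3, 0, 0], [0, 0, 0], 5.0],
  [[2.3, 0, 0], [0, 0, 0], 5.0],
  [[2.3, 0, 0], [0, 0, 0], 5.0],
])

```text
t: 13.55
tcp_pos: [0.4858, -0.0046, 0.1009]
tcp_rot: [0.588, 0.809, -0.0, 0.0]
ft_force: [1.5, -1.2, -8.4]
finger_gap: 0.0553
gripper_force: 89.4
```

Run:
```python
from h import *
from bench import *
s=observe(); print(s['tcp_pos'],s['ft_force'],s['finger_gap'])
for n in ['wrist','top']:
    im,d=camera(n); c=calibration(n); K,E=c['mtx'],c['extrinsics']
    np.savez(n+"4.npz",im=im,d=d,K=K,E=E); cv2.imwrite(f"pics/{n}4.png",im[:,:,::-1])
```

```text
[ 0.4858 -0.0046  0.1009] [ 1.5218 -1.2498 -8.3518] 0.05531838840631181
```

View pics/wrist4.png

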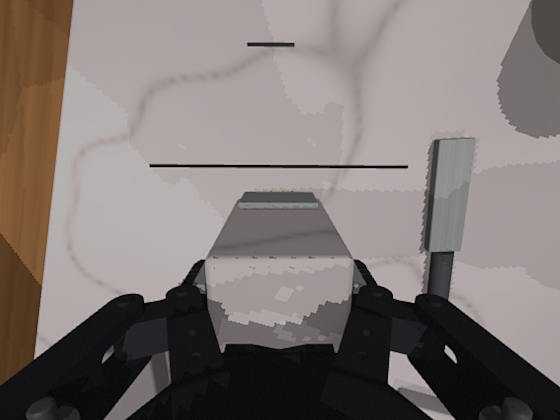

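The wrist view shows the plate flush on the weight. Its outer face covers rows 192–203 at columns 240–318, the line is at row 166 (columns 150–407) and the tick is farther out at row 44. Measuring the remaining gap.

```bash
cat > gap.py <<'E'
from h import *
import sys
im,d,K,E=load(sys.argv[1]); P=cloud(d,K,E); tcp=np.array([float(x) for x in sys.argv[2:4]])
r0,r1=int(sys.argv[4]),int(sys.argv[5]); L0=int(sys.argv[6])
g=cv2.cvtColor(im,cv2.COLOR_RGB2GRAY).astype(float); pts=[]
for x in range(155,403):
    if 232<x<325 and L0>r0-12: continue
    ys=np.arange(L0-7,L0+8); w=np.median(g[ys,x])-g[ys,x]; w[w<25]=0
    if w.sum()>40: pts.append([x,(w*ys).sum()/w.sum()])
q=ray(np.array(pts),K,E,.030)[:,:2]*1000; c,l=fit(q); a=np.array([-l[1],l[0]]); a*=np.sign(a[1]); b=np.array([-a[1],a[0]]); t=(q-c)@b; mid=c+b*(t.min()+t.max())/2
print("line ang",np.degrees(np.arctan2(a[1],a[0])),"s",(mid-tcp)@a,"t",(mid-tcp)@b,"len",np.ptp(t))
S=(P[...,:2]*1000-tcp)@a; Zm=P[...,2]*1000
for r in range(r0,r1): print(r,"s %.1f z %.1f"%(np.median(S[r,255:308]),np.median(Zm[r,255:308])), im[r,280])
E
python3 gap.py wrist4.npz 485.8 -4.6 184 212 166
```

```text
line ang 107.675125 s 45.09218692968972 t 0.020262821655244068 len 163.36784746382673
184 s 33.1 z 30.8 [176 166 166]
185 s 32.5 z 30.9 [176 166 166]
186 s 31.8 z 30.9 [177 168 167]
187 s 31.2 z 31.0 [169 160 160]
188 s 30.4 z 30.9 [158 149 149]
189 s 29.8 z 30.9 [160 152 153]
190 s 29.1 z 31.0 [166 155 147]
191 s 28.4 z 31.0 [148 135 106]
192 s 28.5 z 34.5 [87 84 65]
193 s 28.5 z 37.5 [72 75 78]
194 s 28.5 z 40.4 [76 78 78]
195 s 28.5 z 43.5 [76 78 77]
196 s 28.5 z 46.3 [78 80 79]
197 s 28.5 z 48.8 [81 82 82]
198 s 28.6 z 51.5 [77 78 78]
199 s 28.5 z 53.9 [78 80 79]
200 s 28.6 z 56.6 [78 79 79]
201 s 28.5 z 58.7 [70 71 71]
202 s 28.6 z 61.3 [ 99 100 100]
203 s 28.3 z 62.7 [133 135 133]
204 s 27.8 z 62.7 [138 140 139]
205 s 27.2 z 63.0 [134 136 135]
206 s 26.6 z 62.9 [132 133 133]
207 s 26.1 z 62.9 [131 133 132]
208 s 25.4 z 62.8 [105 105 106]
209 s 24.6 z 62.0 [90 83 82]
210 s 24.4 z 63.5 [114 106 106]
211 s 24.5 z 65.7 [112 104 104]
```

Gap is 16.6 mm. Push it, then set down gently.

apply_moves([
  [[0.3, 0, 0], [0, 0, 0], 5.0],
  [[0.6, 0, 0], [0, 0, 0], 5.0],
  [[0.9, 0, 0], [0, 0, 0], 5.0],
  [[1.2, 0, 0], [0, 0, 0], 5.0],
  [[1.4, 0, 0], [0, 0, 0], 5.0],
  [[1.55, 0, 0], [0, 0, 0], 5.0],
  [[1.65, 0, 0], [0, 0, 0], 5.0],
  [[1.65, 0, 0.05], [0, 0, 0], 5.0],
  [[1.65, 0, 0.1], [0, 0, 0], 5.0],
  [[1.65, 0, 0.1], [0, 0, 0], 5.0],
])

```text
t: 14.65
tcp_pos: [0.4806, 0.0111, 0.1001]
tcp_rot: [0.588, 0.809, -0.0, -0.0]
ft_force: [-1.3, -1.7, -0.1]
finger_gap: 0.0547
gripper_force: 90.5
```

```bash
python3 - <<'E'
from h import *
from bench import *
s=observe(); print(s['tcp_pos'],s['ft_force'],s['finger_gap'])
for n in ['wrist']:
    im,d=camera(n); c=calibration(n); K,E=c['mtx'],c['extrinsics']
    np.savez(n+"5.npz",im=im,d=d,K=K,E=E)
    g=im[:,:,1]; print([int(np.median(g[r,160:225])) for r in range(180,204)],[int(np.median(g[r,335:400])) for r in range(180,204)])
E
python3 gap.py wrist5.npz 480.7 11.1 184 204 192
```

```text
[0.4806 0.0111 0.1001] [-1.2606 -1.713  -0.1144] 0.054673271297696696
[166, 167, 166, 167, 167, 167, 174, 180, 165, 113, 4, 3, 143, 188, 178, 177, 176, 176, 177, 176, 176, 177, 177, 177] [170, 170, 170, 170, 170, 170, 170, 171, 174, 159, 78, 8, 4, 125, 167, 159, 157, 157, 157, 157, 157, 158, 158, 157]
line ang 107.66111 s 28.502433072765452 t 0.027204802832475394 len 166.66552816162505
184 s 33.4 z 31.1 [174 164 163]
185 s 32.7 z 30.9 [174 164 164]
186 s 32.0 z 30.9 [174 164 164]
187 s 31.3 z 30.8 [176 166 166]
188 s 30.7 z 30.9 [184 174 175]
189 s 30.0 z 31.0 [156 147 149]
190 s 29.4 z 31.6 [0 0 0]
191 s 28.8 z 31.5 [94 83 37]
192 s 28.5 z 33.8 [120 110  72]
193 s 28.7 z 37.1 [73 76 81]
194 s 28.6 z 39.8 [76 78 78]
195 s 28.6 z 42.7 [79 79 78]
196 s 28.6 z 45.6 [78 80 80]
197 s 28.6 z 48.1 [80 81 80]
198 s 28.7 z 51.0 [79 79 79]
199 s 28.6 z 53.3 [78 79 78]
200 s 28.6 z 55.8 [79 79 79]
201 s 28.7 z 58.3 [74 76 75]
202 s 28.7 z 60.7 [88 89 89]
203 s 28.5 z 62.3 [121 123 122]
```

Face at 28.6, line at 28.5, and the weight is now carried by the slab. Release slightly and check.

apply_moves([
  [[0, 0, 0.02], [0, 0, 0], 5.0],
  [[0, 0, 0.02], [0, 0, 0], 6.2],
  [[0, 0, 0.02], [0, 0, 0], 6.2],
  [[0, 0, 0.02], [0, 0, 0], 6.2],
  [[0, 0, 0.02], [0, 0, 0], 6.2],
], force=20)

```text
t: 15.2
tcp_pos: [0.4808, 0.0112, 0.0997]
tcp_rot: [0.588, 0.809, 0.0, 0.0]
ft_force: [0.3, -0.4, -0.2]
finger_gap: 0.0617
gripper_force: 0.0
```

```bash
python3 - <<'E'
from h import *
from bench import *
s=observe(); print(s['tcp_pos'],s['ft_force'],s['finger_gap'])
im,d=camera('wrist'); c=calibration('wrist'); np.savez("wrist6.npz",im=im,d=d,K=c['mtx'],E=c['extrinsics'])
E
python3 gap.py wrist6.npz 480.6 11.1 193 200 192
```

```text
[0.4808 0.0112 0.0997] [ 0.332  -0.4222 -0.1875] 0.06173170549530367
line ang 107.668594 s 28.48345174494735 t -0.2893004455378483 len 166.32593016350188
193 s 27.6 z 32.3 [128 114  68]
194 s 27.9 z 36.4 [73 76 83]
195 s 27.9 z 39.3 [77 79 79]
196 s 27.9 z 42.3 [78 79 79]
197 s 28.0 z 45.1 [79 80 80]
198 s 27.9 z 47.4 [81 81 81]
199 s 27.9 z 50.1 [79 81 80]
```

apply_moves([
  [[0, 0, 0.0], [0, 0, 0], 6.2],
  [[0, 0, 0.0], [0, 0, 0], 6.2],
  [[0, 0, 0], [0, 0, 0], 6.2],
  [[0, 0, 0], [0, 0, 0], 6.2],
  [[0, 0, 0], [0, 0, 0], 6.2],
  [[0, 0, 0], [0, 0, 0], 6.2],
  [[0, 0, 0], [0, 0, 0], 6.2],
  [[0, 0, 0], [0, 0, 0], 6.2],
])

```text
t: 16.05
tcp_pos: [0.4807, 0.0112, 0.0997]
tcp_rot: [0.588, 0.809, -0.0, -0.0]
ft_force: [-0.3, 0.1, -0.6]
finger_gap: 0.0619
gripper_force: 0.0
```

```bash
python3 - <<'E'
from h import *
from bench import *
s=observe(); print(s['tcp_pos'],s['ft_force'],s['finger_gap'])
im,d=camera('wrist'); c=calibration('wrist'); np.savez("wrist7.npz",im=im,d=d,K=c['mtx'],E=c['extrinsics'])
E
python3 gap.py wrist7.npz 480.7 11.1 193 200 192
```

```text
[0.4807 0.0112 0.0997] [-0.3412  0.111  -0.5998] 0.06186896517328199
line ang 107.66492 s 28.504909118619345 t -0.08545167497915251 len 166.32299703583678
193 s 27.6 z 32.0 [127 113  67]
194 s 27.9 z 36.3 [72 75 82]
195 s 27.9 z 39.2 [76 79 79]
196 s 27.9 z 41.9 [79 80 80]
197 s 27.9 z 44.9 [78 79 79]
198 s 28.0 z 47.5 [79 81 80]
199 s 27.9 z 50.0 [79 80 80]
```

Steady at 0.6 mm from the line's centre, so still on the line. Retreat upward.

apply_moves([
  [[0, 0, 0], [0, 0, 0], 7.5],
  [[0, 0, 0], [0, 0, 0], 7.5],
  [[0, 0, -1], [0, 0, 0], 7.5],
  [[0, 0, -3], [0, 0, 0], 7.5],
  [[0, 0, -6], [0, 0, 0], 7.5],
  [[0, 0, -10], [0, 0, 0], 7.5],
  [[0, 0, -14], [0, 0, 0], 7.5],
  [[0, 0, -16], [0, 0, 0], 7.5],
  [[0, 0, -16], [0, 0, 0], 7.5],
  [[0, 0, -16], [0, 0, 0], 7.5],
])

```text
t: 17.1
tcp_pos: [0.4805, 0.0112, 0.2598]
tcp_rot: [0.588, 0.809, 0.0, 0.0]
ft_force: [0.6, -0.6, -0.0]
finger_gap: 0.0751
gripper_force: 0.0
```

Run:
```python
from h import *
from bench import *
s=observe(); print(s['t'],s['tcp_pos'],s['ft_force'])
im,d=camera('wrist'); cv2.imwrite("pics/w8.png",im[:,:,::-1])
c=calibration('wrist'); K,E=c['mtx'],c['extrinsics']; P=cloud(d,K,E)
np.savez("wrist8.npz",im=im,d=d,K=K,E=E)
print("weight",np.round(rect(obj(P,(0,560,0,420),.125,.003),K,E,.125),1))
im,d=camera('top'); c=calibration('top'); K,E=c['mtx'],c['extrinsics']; P=cloud(d,K,E)
for n,b,z in [("brick",(100,190,110,210),.066),("slip",(185,235,215,245),.110),("offcut",(340,390,205,245),.054),("wedge",(338,370,115,145),.048),("mug",(195,260,110,165),.115),("chisel",(255,340,125,170),.044)]:
    print(n,np.round(rect(obj(P,b,z),K,E,z),1))
```

```text
17.1 [0.4805 0.0112 0.2598] [ 0.6421 -0.6033 -0.0289]
weight [479.3  11.8  55.4  47.3  18. ]
brick [572.  365.6 170.8 130.5  15.5]
slip [403.5 200.   60.3  24.2  80.4]
offcut [ 418.1 -142.4   40.    62.1   19.8]
wedge [ 646.3 -123.7   39.4   46.6   88.8]
mug [623.7 187.4  52.1  70.5   1.7]
chisel [570.9  90.    2.3   0.  -90.4]
```

View pics/w8.png

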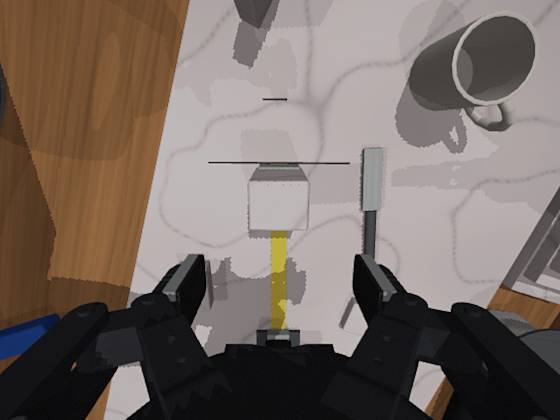

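The wrist view shows the weight upright on the blade at (279,205) and the plate foot on the line at row 162. The chisel and mug are undisturbed, and the gripper is clear above. Handing in.

```bash
python3 -c "
from bench import *
print(job_done())"
```

```text
the job is handed in; nothing more can be done
None
```

The job is handed in at about 17 s: the brick lies flat in the tray, and the upright weight alone holds the tape's end plate on the long pencil line, 0.6 mm short of its centre when last measured, just before the gripper was lifted clear.

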